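Put the hand stamps away from the ink pads into the stamp rack, in order

ROBOT

A 6-joint arm with a two-finger parallel gripper is mounted at the origin on the work surface; the furniture and walls round the work are solid. World frame = base frame: x ahead of the robot, y to its left, z up, the work surface at z = 0. Lengths are in m, angles in rad, forces in N, time in s.
With the tool pointing down it reaches from about 0.375 to 0.9 m from the base axis. Payload 3.1 kg.
Tool frame: the origin (TCP) lies at the centre of the arm's flange, where the gripper is bolted on; the fingertips stand 182 mm ahead of it and the grasp point (between the pads) lies 164 mm ahead of it; z points along the fingers, y is the line along which they close (so a half turn about z gives the same grasp; the last joint's range is limited). The gripper opens to 87 mm and grips with 3 to 60 N. Pads are 19 mm wide; open, the fingers measure 117 mm over their backs; the gripper's body (75 mm by 190 mm) begins 51 mm behind the grasp point.
Start: joints at [-0.178, 0.527, 1.433, -0, 1.181, -0.178], TCP at [0.625, 0, 0.405] pointing down, gripper open.
Joint ranges: [-3.08, 3.08], [-0.75, 2.2], [0.22, 2.44], [-1.43, 4.57], [0, 2.65], [-2.85, 2.85]. Speed limits (rad/s): [2.79, 2.79, 3.14, 3.14, 3.14, 3.14].

INTERFACE

Orientations are given as a unit quaternion [x, y, z, w].
In Python, from rig import * gives the robot as it stands.
- The arm moves only by the tool move_arm, never from a script. Its argument "commands" is a list that holds one entry, the list of rows, each a list of 6 numbers: the shift along the tool's x, y, z in units of 40 mm (1.0 is 40 mm), then the turn, a rotation vector about the tool's x, y, z in rad. A call has 1 to 12 rows; each row is the pose to reach, as a shift and turn from the pose commanded when the call began, along the tool's axes at that moment; what a row does not reach only later rows make up. A row lasts 1/8 s, in which the tool goes at most 62.5 mm and 10.7 degrees, less where a joint would pass 70% of its speed; a pose out of reach is approached as far as the arm can. A call with a gripper value outside its range is refused whole. "claw" is the closure, from -1 (fully open) to 1 (shut), so that 0 is half open, set as the call begins (left out, the last holds). The fingers move at their own pace and stop on an object; "squeeze" is the grip in N (left out, the last holds). Time passes only in rows, so rows that repeat a pose let the fingers close. It gives the time, the measured TCP pose, the force, the opening and the grip force at its end, in the units of the state.
- get_obs(): the state, without advancing time (a new reading comes with each control period).
- camera(name): name is "scene" or "side" or "wrist"; returns a dict with "pixels" (420x560x3 uint8, blue, green, red), "range_z" (420x560 float32, m along the optical axis (not along the pixel's ray), 0 where there is no reading), "camera_matrix" (3x3 intrinsics, pixels), "extrinsics" (4x4, takes a point from world to camera coordinates). Camera axes: x right, y up, looking along -z (the intrinsics and any distortion apply to the point x, -y, -z); pixel columns grow to the right and rows downward; lengths in m; the calibration is good to about 2 mm. A picture is of the moment at which its call begins.
- hand_in(): hands the job in; it is judged then, once.
The state is a dict: "time": time; "q": joint angles; "joint_velocities": joint speeds; "joint_torque": joint torques, N m; "position": TCP position; "tool_rot": TCP orientation; "ft_force": force on the tool from outside, world axes, zero at the start; "moment": the same for the moment, N m; "grip_width": finger opening in m; "grip_force": force on a finger pad.
Only numpy, scipy, OpenCV 4.12 (cv2) and the standard library are available. Lean on these libraries where they do the work, as an engineer would, in place of code of your own. Each camera call takes 0.05 s, during which the arm holds its last target. There are 200 camera calls.

TASK

The office is closing and the four hand stamps must not be left standing on their ink pads: move them from the inking tray into the stamp rack, one in each bay, in the same order from left to right (seen from the robot) as they stand now, so that each finds its own pad again in the morning. Set each one down upright inside its bay, on the bay's floor, without dropping it or tipping any over.

Things in the scene. Friction and masses are not known exactly. Their poses are not given: they have to be found in the camera images.
- dater_mid (a point): dater stamp: steel frame (foot 44 along x by 34 along y, mm) with date bands inside and a black round handle on top; 78 mm tall, 90 g. Handle: 25 mm thick where thickest, 64 to 71 mm above the underside (grip there); narrower neck below. Point: on its axis, half-way up. Axes: z up, x along the foot's longer side.
- oblong_mid (a point): hand stamp with a plain wooden block 26 by 48 mm (long side along its y), 12 mm high, and a tall turned brown wooden knob; 66 mm tall, 50 g. Knob: 25 to 27 mm thick, 32 to 66 mm above the underside (grip about 50 mm up). Point: on its axis, half-way up. Axes: z up, y along the block's long side.
- round_mid (a point): round seal stamp: wooden disc 40 mm in diameter, 16 mm high, brass collar, dark turned wooden handle; 74 mm tall, 60 g. Handle: 27 mm thick where thickest, 53 to 63 mm above the underside (grip there), neck 16 mm. Point: on its axis, half-way up. Axes: z up, x and y arbitrary (round).
- long_mid (a point): line stamp: long narrow wooden block 66 (along x) by 20 (along y) mm, 15 mm high, light turned wooden handle; 60 mm tall, 50 g. Handle: 23 mm thick where thickest, 43 to 51 mm above the underside (grip there). Point: on its axis, half-way up. Axes: z up, x along the block's long side.
- pad_dater: the dater stamp's own ink pad: open blue felt pad in a black plastic frame, 84 (along x) by 58 (along y) by 10 mm, lying fixed in the inking tray; the dater stamp stands on it at the start. All four pads look alike. Origin: centre of its underside, 5 mm above the desk; the felt's top is 10 mm above the origin.
- pad_oblong: the oblong stamp's own ink pad: open blue felt pad in a black plastic frame, 84 (along x) by 58 (along y) by 10 mm, lying fixed in the inking tray; the oblong stamp stands on it at the start. All four pads look alike. Origin: centre of its underside, 5 mm above the desk; the felt's top is 10 mm above the origin.
- pad_round: the round stamp's own ink pad: open blue felt pad in a black plastic frame, 84 (along x) by 58 (along y) by 10 mm, lying fixed in the inking tray; the round stamp stands on it at the start. All four pads look alike. Origin: centre of its underside, 5 mm above the desk; the felt's top is 10 mm above the origin.
- pad_long: the long stamp's own ink pad: open blue felt pad in a black plastic frame, 84 (along x) by 58 (along y) by 10 mm, lying fixed in the inking tray; the long stamp stands on it at the start. All four pads look alike. Origin: centre of its underside, 5 mm above the desk; the felt's top is 10 mm above the origin.
- ink_tray: grey plastic inking tray, 98 (along x) by 262 (along y) mm, rim 10 mm high, fixed to the desk, holding the four ink pads in a row along its y axis, at y = +93, +31, -31 and -93 mm; +y is its left end as the robot sees it. Origin: centre of its underside, on the desk.
- stamp_rack: dark wooden stamp rack, 96 (along x) by 258 (along y) mm, fixed to the desk, empty at the start: four open bays in a row along its y axis, centred at x = 0 and y = +93, +31, -31 and -93 mm; +y is its left end as the robot sees it. Each bay is 82 mm (x) by 56 mm (y) inside, walls 6 to 7 mm thick, grey felt floor 8 mm above the desk, walls' tops 20 to 24 mm above the desk. The brass label plates are on its front (-x). Origin: centre of its underside, on the desk.
There are look-alikes about, which are no part of the job. Leave any green or red look-alike of the part that bears dater_mid alone.

How it is judged:
At the end, for the whole second after the job is handed in: Each stamp stands upright (within 0.1 rad) on the floor of a rack bay (height within 4 mm; its axis within 22 mm of the bay's centre along the row and 26 mm across it), the bay whose place from the left is that of the stamp's own pad in the inking tray; all are released and at rest (((y of pad_dater in the frame of ink_tray between 0.073 and 0.113 m and y of dater_mid in the frame of stamp_rack between 0.071 and 0.115 m) or (y of pad_dater in the frame of ink_tray between 0.011 and 0.051 m and y of dater_mid in the frame of stamp_rack between 0.009 and 0.053 m) or (y of pad_dater in the frame of ink_tray between -0.051 and -0.011 m and y of dater_mid in the frame of stamp_rack between -0.053 and -0.009 m) or (y of pad_dater in the frame of ink_tray between -0.113 and -0.073 m and y of dater_mid in the frame of stamp_rack between -0.115 and -0.071 m)) and x of dater_mid in the frame of stamp_rack between -0.026 and 0.026 m and z of dater_mid in the frame of stamp_rack between 0.043 and 0.051 m and angle between each of dater_mid, oblong_mid, round_mid, long_mid's own z axis and vertical below 0.1 rad and linear speed of each of stamp_dater, stamp_oblong, stamp_round, stamp_long below 0.02 m/s and ((y of pad_oblong in the frame of ink_tray between 0.073 and 0.113 m and y of oblong_mid in the frame of stamp_rack between 0.071 and 0.115 m) or (y of pad_oblong in the frame of ink_tray between 0.011 and 0.051 m and y of oblong_mid in the frame of stamp_rack between 0.009 and 0.053 m) or (y of pad_oblong in the frame of ink_tray between -0.051 and -0.011 m and y of oblong_mid in the frame of stamp_rack between -0.053 and -0.009 m) or (y of pad_oblong in the frame of ink_tray between -0.113 and -0.073 m and y of oblong_mid in the frame of stamp_rack between -0.115 and -0.071 m)) and x of oblong_mid in the frame of stamp_rack between -0.026 and 0.026 m and z of oblong_mid in the frame of stamp_rack between 0.037 and 0.045 m and ((y of pad_round in the frame of ink_tray between 0.073 and 0.113 m and y of round_mid in the frame of stamp_rack between 0.071 and 0.115 m) or (y of pad_round in the frame of ink_tray between 0.011 and 0.051 m and y of round_mid in the frame of stamp_rack between 0.009 and 0.053 m) or (y of pad_round in the frame of ink_tray between -0.051 and -0.011 m and y of round_mid in the frame of stamp_rack between -0.053 and -0.009 m) or (y of pad_round in the frame of ink_tray between -0.113 and -0.073 m and y of round_mid in the frame of stamp_rack between -0.115 and -0.071 m)) and x of round_mid in the frame of stamp_rack between -0.026 and 0.026 m and z of round_mid in the frame of stamp_rack between 0.041 and 0.049 m and ((y of pad_long in the frame of ink_tray between 0.073 and 0.113 m and y of long_mid in the frame of stamp_rack between 0.071 and 0.115 m) or (y of pad_long in the frame of ink_tray between 0.011 and 0.051 m and y of long_mid in the frame of stamp_rack between 0.009 and 0.053 m) or (y of pad_long in the frame of ink_tray between -0.051 and -0.011 m and y of long_mid in the frame of stamp_rack between -0.053 and -0.009 m) or (y of pad_long in the frame of ink_tray between -0.113 and -0.073 m and y of long_mid in the frame of stamp_rack between -0.115 and -0.071 m)) and x of long_mid in the frame of stamp_rack between -0.026 and 0.026 m and z of long_mid in the frame of stamp_rack between 0.034 and 0.042 m); the robot touches nothing.
It fails at once if a stamp is tipped over (more than 0.7 rad) (angle between any of dater_mid, oblong_mid, round_mid, long_mid's own z axis and vertical above 0.7 rad).
It fails at once if a stamp is let fall or thrown (over 0.7 m/s while out of the fingers) ((linear speed of stamp_dater above 0.7 m/s and contact force between the fingers and stamp_dater below 0.02 N) or (linear speed of stamp_oblong above 0.7 m/s and contact force between the fingers and stamp_oblong below 0.02 N) or (linear speed of stamp_round above 0.7 m/s and contact force between the fingers and stamp_round below 0.02 N) or (linear speed of stamp_long above 0.7 m/s and contact force between the fingers and stamp_long below 0.02 N)).
It also fails if it takes over 102 s, if anything falls off the work surface, if the arm or the gripper's body presses on something with over 40 N, if the wrist force passes 120 N, or if a joint passes its speed limit or range.

## Working session

There is one attempt and no reset: what is moved stays moved. The work goes in short steps, Python scripts to look and compute and a tool call to move; the robot and the scene stay as the last step left them, time stands still between calls to the robot, and variables do not carry over. Pictures are saved under pics/ and viewed, at most 14 in all, crops included, and the job is handed in when it is done.

Besides the shell and the picture viewer there is one more tool, called after "Request:" as name(argument=value, ...) on one line, values as JSON. move_arm: Moves the arm, as the interface text tells. Its arguments: {"type":"object","properties":{"commands":{"type":"array","items":{"type":"array","items":{"type":"array","items":{"type":"number"}}}},"claw":{"type":"number"},"squeeze":{"type":"number"}},"required":["commands"]}

```bash
mkdir -p pics
cat > h.py <<'E'
from rig import *
import numpy as np, cv2
def world(c):
    K=c["camera_matrix"];E=c["extrinsics"];z=c["range_z"]
    v,u=np.mgrid[0:z.shape[0],0:z.shape[1]]
    x=(u-K[0,2])/K[0,0]*z; y=(v-K[1,2])/K[1,1]*z
    P=np.stack([x,-y,-z],-1)
    W=(P-E[:3,3])@E[:3,:3]
    W[z==0]=np.nan
    return W
E
python3 - <<'E'
from h import *
o=get_obs();print(o["time"],o["position"],o["tool_rot"],o["grip_width"])
for n in("scene","side","wrist"):
    c=camera(n);cv2.imwrite(f"pics/{n}0.png",c["pixels"]);np.savez(f"{n}0.npz",**c)
    E=c["extrinsics"];print(n,-E[:3,:3].T@E[:3,3],c["camera_matrix"][0,0],[k for k in c])
E
```

```text
0.0 [6.24671836e-01 1.06386229e-04 4.03763260e-01] [ 7.07100169e-01  7.07112584e-01 -6.08883761e-04 -8.79523088e-04] 0.08713796893317383
scene [-0.18553043  0.74281815  0.90343964] 490.66336993257715 ['pixels', 'range_z', 'camera_matrix', 'extrinsics']
side [-0.03308312  0.94707027  0.89608694] 536.0272933400831 ['pixels', 'range_z', 'camera_matrix', 'extrinsics']
wrist [0.62453916 0.06670112 0.38482842] 336.007258470347 ['pixels', 'range_z', 'camera_matrix', 'extrinsics']
```

View pics/scene0.png

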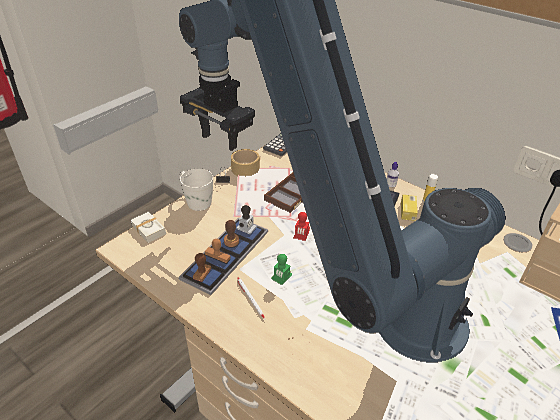

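View pics/wrist0.png

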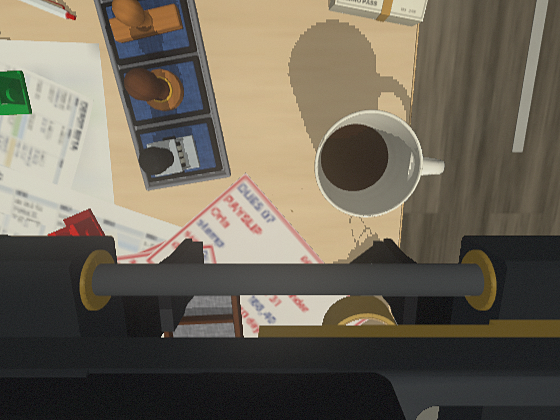

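View pics/side0.png

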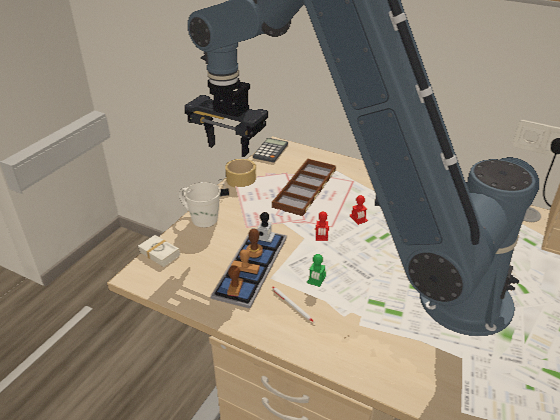

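The side view shows the tray at (250,265) with four stamps: the dater (black handle, steel frame) at (265,228) at its right end, then round (253,242), long (247,262) and oblong (236,280). The empty rack is at (306,186). Dater-like things: red at (322,226), red at (359,210) and green at (317,270) are decoys. Only the steel one with the black handle, standing on the tray pad, fits.

```bash
cat > m.py <<'E'
from h import *
for n,rk,tr in(("side",(150,222,265,345),(222,310,205,295)),("scene",(165,215,255,310),(215,300,170,275))):
    c=np.load(n+"0.npz");W=world(c);im=c["pixels"]
    hsv=cv2.cvtColor(im,cv2.COLOR_BGR2HSV)
    for nm,b,zl in(("rack",rk,(0.016,0.03)),("tray",tr,(0.006,0.02))):
        m=np.zeros(im.shape[:2],bool);m[b[0]:b[1],b[2]:b[3]]=1
        m&=(W[...,2]>zl[0])&(W[...,2]<zl[1])
        m8=cv2.morphologyEx(m.astype(np.uint8),cv2.MORPH_OPEN,np.ones((2,2)))
        k,l,s,_=cv2.connectedComponentsWithStats(m8)
        i=1+np.argmax(s[1:,4]);P=W[l==i]
        r=cv2.minAreaRect((P[:,:2]*1000).astype(np.float32))
        print(n,nm,len(P),r,P[:,2].mean().round(4))
        print(cv2.boxPoints(r).round(0).tolist())
    b=tr;m=np.zeros(im.shape[:2],bool);m[b[0]-20:b[1],b[2]:b[3]+15]=1
    m&=(W[...,2]>0.03)&(W[...,2]<0.12)
    k,l,s,ce=cv2.connectedComponentsWithStats(m.astype(np.uint8))
    for i in range(1,k):
        if s[i,4]>25:
            P=W[l==i];print(n,"blob",ce[i].round(),s[i,4],np.median(P,0).round(3),P[:,2].max().round(3),np.median(im[l==i],0))
E
python3 m.py
python3 -c "
import cv2,numpy as np
im=cv2.imread('pics/side0.png')[140:310,200:380];cv2.imwrite('pics/crop.png',cv2.resize(im,None,fx=3.5,fy=3.5,interpolation=2))"
```

```text
side rack 579 ((517.5372924804688, -225.1333770751953), (94.82633209228516, 263.48065185546875), 2.971266508102417) nan
[[463.0, -96.0], [477.0, -359.0], [572.0, -354.0], [558.0, -91.0]]
side tray 1727 ((487.1159362792969, 132.4284210205078), (95.94615936279297, 270.4259338378906), 8.743728637695312) nan
[[419.0, 259.0], [460.0, -9.0], [555.0, 6.0], [514.0, 273.0]]
side blob [211. 210.] 223 [0.656 0.052 0.058] 0.093 [148. 165. 174.]
side blob [250. 248.] 941 [0.491 0.113 0.058] 0.096 [ 47.  73. 108.]
scene rack 174 ((nan, nan), (nan, 0.0), nan) nan
[[nan, nan], [nan, nan], [nan, nan], [nan, nan]]
scene tray 1552 ((484.7243957519531, 134.2474365234375), (94.54849243164062, 261.9283752441406), 10.721075057983398) nan
[[414.0, 254.0], [463.0, -3.0], [556.0, 14.0], [507.0, 272.0]]
scene blob [198. 198.] 203 [0.664 0.062 0.045] 0.067 [155. 169. 178.]
scene blob [245. 217.] 242 [0.498 0.045 0.056] 0.094 [ 86.5  95.5 100.5]
scene blob [230. 231.] 202 [0.492 0.108 0.067] 0.092 [52.  65.5 90. ]
scene blob [216. 247.] 126 [0.482 0.169 0.061] 0.077 [ 67.   95.5 137. ]
scene blob [200. 262.] 162 [0.469 0.233 0.07 ] 0.081 [42.  59.  86.5]
scene blob [282. 264.] 210 [0.322 0.107 0.048] 0.079 [ 71.5 124.   65.5]
```

View pics/crop.png

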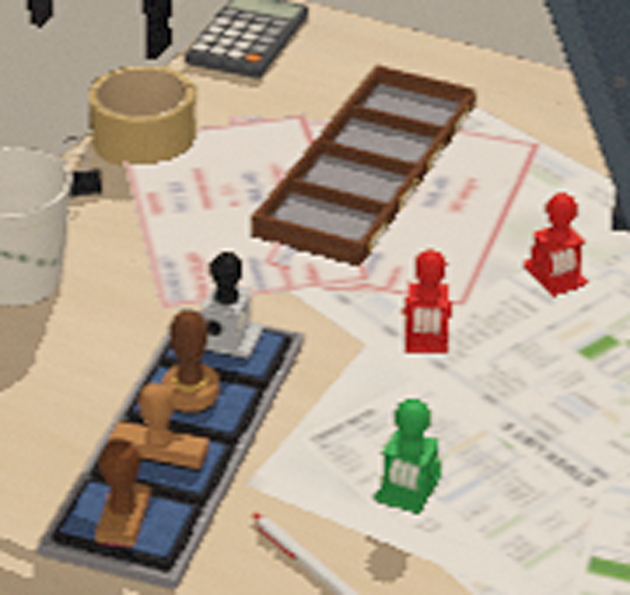

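The crop confirms the order from left to right: oblong, long, round, dater, with the steel dater on the rightmost pad. I'll look from above with the wrist camera.

Request:
move_arm(commands=[[[-0.25,-1.1,0,0,0,0],[-0.5,-2.2,0,0,0,0],[-0.75,-3.4,0,0,0,0],[-0.75,-3.4,0,0,0,0],[-0.75,-3.4,0,0,0,0],[-0.75,-3.4,0,0,0,0]]])

```text
time: 0.9
position: [0.4903, -0.0301, 0.405]
tool_rot: [0.707, 0.707, 0.0, 0.001]
ft_force: [1.3, -0.3, 0.0]
grip_width: 0.0869
grip_force: 0.0
```

Run:
```python
from h import *
c=camera("wrist");cv2.imwrite("pics/w1.png",c["pixels"]);np.savez("w1.npz",**c);print(get_obs()["position"])
```

```text
[ 0.49019581 -0.03000587  0.40480635]
```

View pics/w1.png

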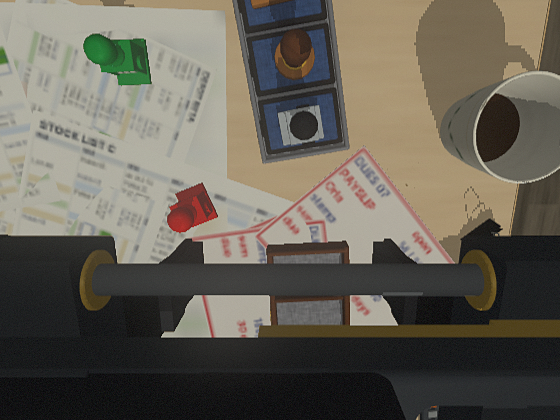

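Request:
move_arm(commands=[[[-1.5,0.2,0,0,0,0],[-3,0.4,0,0,0,0],[-4.5,0.6,0,0,0,0],[-6,0.8,0,0,0,0],[-7.5,0.8,0,0,0,0],[-9.0,0.8,0,0,0,0],[-9.0,0.8,0,0,0,0],[-9.0,0.8,0,0,0,0],[-9.0,0.8,0,0,0,0]]])

```text
time: 2.08
position: [0.5214, -0.3884, 0.4045]
tool_rot: [0.706, 0.708, 0.0, -0.001]
ft_force: [0.1, 1.0, -0.7]
grip_width: 0.0869
grip_force: 0.0
```

Run:
```python
from h import *
c=camera("wrist");cv2.imwrite("pics/w2.png",c["pixels"]);np.savez("w2.npz",**c);print(get_obs()["position"])
```

```text
[ 0.52142469 -0.38837104  0.40471569]
```

View pics/w2.png

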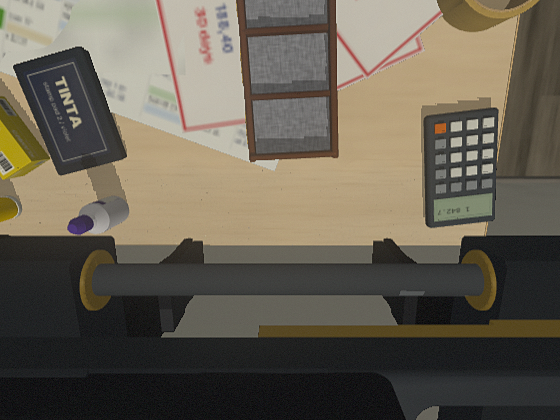

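The wrist view shows the rack's right end at row 158, columns 250–338, with nearly 3 bays in view. I'll take one more view nearer the middle, then one of the tray.

Request:
move_arm(commands=[[[1,0,0,0,0,0],[2,0,0,0,0,0],[2,0,0,0,0,0],[2,0,0,0,0,0],[2,0,0,0,0,0]]])

```text
time: 2.75
position: [0.5212, -0.3106, 0.405]
tool_rot: [0.707, 0.707, -0.0, 0.001]
ft_force: [0.3, 0.9, 0.2]
grip_width: 0.0871
grip_force: 0.0
```

Run:
```python
from h import *
c=camera("wrist");cv2.imwrite("pics/w3.png",c["pixels"]);np.savez("w3.npz",**c);print(get_obs()["position"])
for f in("w2.npz","w3.npz"):
    c=np.load(f);W=world(c);im=c["pixels"];hsv=cv2.cvtColor(im,cv2.COLOR_BGR2HSV)
    b=np.zeros(im.shape[:2],bool);b[0:235,230:350]=1
    m=b&(hsv[...,0]<15)&(hsv[...,1]>90)&(hsv[...,2]<150)&(W[...,2]>.015)&(W[...,2]<.03)
    k,l,s,_=cv2.connectedComponentsWithStats(m.astype(np.uint8));i=1+np.argmax(s[1:,4])
    P=W[(l==i)];P=P[~np.isnan(P).any(1)]
    r=cv2.minAreaRect((P[:,:2]*1000).astype(np.float32));print(f,s[i],r,cv2.boxPoints(r).round(1).tolist(),np.median(P[:,2]))
    # bay floors
    m=b&(W[...,2]>.003)&(W[...,2]<.013)&(hsv[...,1]<60)&(hsv[...,2]<170)
    m=cv2.morphologyEx(m.astype(np.uint8),cv2.MORPH_OPEN,np.ones((5,5)))
    k,l,s,ce=cv2.connectedComponentsWithStats(m)
    for i in range(1,k):
        if s[i,4]>600:
            P=W[l==i];P=P[~np.isnan(P).any(1)];r=cv2.minAreaRect((P[:,:2]*1000).astype(np.float32));print(" floor",ce[i].round(),s[i,4],np.round(r[0],1),np.round(r[1],1),round(r[2],1),np.median(P[:,2]).round(4))
```

```text
[ 0.52107254 -0.31074882  0.40485621]
w2.npz [ 237    0  101  162 3213] ((522.8840942382812, -280.4208068847656), (95.6462631225586, 155.4758758544922), 3.2285852432250977) [[470.79998779296875, -205.5], [479.5, -360.70001220703125], [575.0, -355.29998779296875], [566.2999877929688, -200.10000610351562]] 0.02159649083046619
 floor [285.  12.] 2065 [ 519.2 -212.7] [82.7 24.3] 1.0 0.0089
 floor [288.  63.] 4433 [ 521.7 -259.8] [82.2 55.3] 3.3 0.0089
 floor [291. 124.] 4019 [ 525.1 -322.4] [82.2 56.1] 3.0 0.0089
w3.npz [ 232    0  103  230 4092] ((520.8032836914062, -242.03460693359375), (95.88959503173828, 233.36639404296875), 3.0884032249450684) [[466.6000061035156, -128.10000610351562], [479.20001220703125, -361.1000061035156], [575.0, -356.0], [562.4000244140625, -122.9000015258789]] 0.021511753355324407
 floor [281.  20.] 3401 [ 515.  -143.6] [82.6 40.2] 0.5 0.0089
 floor [285.  78.] 4345 [ 518.4 -198.2] [82.2 55.5] 3.2 0.0089
 floor [288. 139.] 3899 [ 521.8 -260.5] [82.3 56.1] 3.1 0.0089
 floor [291. 195.] 3385 [ 525.3 -323.4] [82.2 55.1] 3.0 0.0089
```

Request:
move_arm(commands=[[[1.5,0,0,0,0,0],[3,-0.2,0,0,0,0],[4.5,-0.4,0,0,0,0],[6,-0.6,0,0,0,0],[7.5,-0.8,0,0,0,0],[8.5,-1.0,0,0,0,0],[8.5,-1.0,0,0,0,0],[8.5,-1.0,0,0,0,0],[8.5,-1.0,0,0,0,0]]])

```text
time: 3.92
position: [0.4817, 0.0287, 0.4048]
tool_rot: [0.708, 0.706, 0.0, 0.0]
ft_force: [0.5, 0.5, -0.4]
grip_width: 0.0874
grip_force: 0.0
```

Run:
```python
from h import *
c=camera("wrist");cv2.imwrite("pics/w4.png",c["pixels"]);np.savez("w4.npz",**c);print(get_obs()["position"])
W=world(c);im=c["pixels"];hsv=cv2.cvtColor(im,cv2.COLOR_BGR2HSV)
b=np.zeros(im.shape[:2],bool);b[0:235,:]=1
bw=(W[...,0]>.38)&(W[...,0]<.6)&(W[...,1]>-.03)&(W[...,1]<.31)&b
m=bw&(W[...,2]>.006)&(W[...,2]<.02)
m=cv2.morphologyEx(m.astype(np.uint8),cv2.MORPH_OPEN,np.ones((3,3)))
k,l,s,_=cv2.connectedComponentsWithStats(m);i=1+np.argmax(s[1:,4]);P=W[l==i]
r=cv2.minAreaRect((P[:,:2]*1000).astype(np.float32));print("tray",s[i],r,cv2.boxPoints(r).round().tolist())
m=bw&(W[...,2]>.024)&(W[...,2]<.11)
k,l,s,ce=cv2.connectedComponentsWithStats(m.astype(np.uint8))
for i in range(1,k):
    if s[i,4]<100: continue
    P=W[l==i];top=P[:,2].max();print("blob",ce[i].round(),s[i],"zmax",top.round(4))
    for lo,hi in((.024,.036),(.04,.05),(.055,.065),(.065,.075),(.075,.085),(.085,.1)):
        Q=P[(P[:,2]>lo)&(P[:,2]<hi)]
        if len(Q)>15:
            r=cv2.minAreaRect((Q[:,:2]*1000).astype(np.float32));print("  ",lo,len(Q),np.round(r[0],1),np.round(r[1],1),round(r[2],1))
```

```text
[0.48154194 0.02869319 0.40471598]
tray [  231     0   124   214 13291] ((492.3300476074219, 112.53278350830078), (98.15331268310547, 224.98291015625), 9.612027168273926) [[425.0, 215.0], [463.0, -7.0], [560.0, 10.0], [522.0, 232.0]]
blob [283.   4.] [271   0  29  12 223] zmax 0.0304
   0.024 223 [479.6 204.8] [ 9.1 26.6] 90.0
blob [292.  52.] [ 258   31   69   42 1749] zmax 0.0773
   0.024 1131 [486.4 161.6] [65.9 20.1] 11.8
   0.055 33 [485.3 154.3] [ 7.4 21.3] 82.2
   0.065 418 [486.4 161.7] [21.9 22.1] 25.7
   0.075 161 [487.  161.2] [13.2 12.7] 90.0
blob [303. 118.] [ 284   99   39   40 1208] zmax 0.0918
   0.024 474 [497.7 100.4] [38.5 38.8] 89.7
   0.075 190 [497.3 100.4] [26.3 25.9] 62.6
   0.085 543 [496.9 100.7] [22.1 22. ] 32.1
blob [309. 183.] [ 286  162   45   43 1403] zmax 0.096
   0.024 362 [504.4  36. ] [43.8 33.7] 10.6
   0.04 71 [501.1  52.8] [24.4  3.7] 11.0
   0.055 357 [504.3  36. ] [27.9 31.8] 10.5
   0.075 22 [501.1  44.4] [21.2  6.1] 20.6
   0.085 569 [504.2  35.9] [24.2 24.2] 81.4
```

View pics/w4.png

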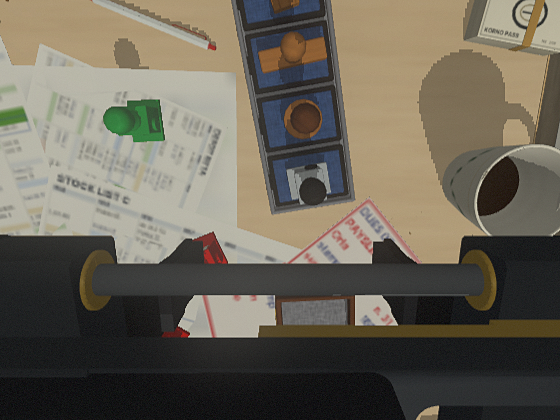

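The tray is fully measured except for the oblong, which is cut off at the top of the picture near (283,4). Block sizes match (65.9×20, 38.6 diameter, 43.8×33.7, 82×56 bays). I'll move up to see the oblong, with the gripper turned to the tray's yaw.

Request:
move_arm(commands=[[[1,0,0,0,0,-0.1],[2,0,0,0,0,-0.185],[2,0,0,0,0,-0.185],[2,0,0,0,0,-0.185],[2,0,0,0,0,-0.185]]])

```text
time: 4.6
position: [0.4812, 0.1089, 0.4047]
tool_rot: [0.64, 0.769, -0.0, 0.0]
ft_force: [-0.4, 0.9, 0.1]
grip_width: 0.0865
grip_force: 0.0
```

```bash
cat >> h.py <<'E'
from scipy.spatial.transform import Rotation as R
def yawrot(deg): # tool down, tool y along world x turned by deg
    return R.from_euler('z',deg,degrees=True)*R.from_quat([.70711,.70711,0,0])
def go(x,y,z,deg):
    "shift (units of 40 mm) and turn from the present pose to TCP target (mm, deg)"
    o=get_obs();r=R.from_quat(o["tool_rot"])
    d=r.inv().apply(np.array([x,y,z])/1000-o["position"])/.04
    print("to",(x,y,z,deg),"shift",d.round(3),"turn",(r.inv()*yawrot(deg)).as_rotvec().round(3),"t",round(o["time"],2))
E
cat > stamps.py <<'E'
from h import *
def stamps():
    c=camera("wrist");W=world(c);b=np.zeros(W.shape[:2],bool);b[0:235]=1
    bw=(W[...,0]>.38)&(W[...,0]<.6)&(W[...,1]>-.4)&(W[...,1]<.31)&b
    m=bw&(W[...,2]>.024)&(W[...,2]<.11)
    k,l,s,ce=cv2.connectedComponentsWithStats(m.astype(np.uint8))
    for i in range(1,k):
        if s[i,4]<100: continue
        P=W[l==i];print("blob",ce[i].round(),s[i],"zmax",P[:,2].max().round(4))
        for lo,hi in((.024,.036),(.055,.065),(.065,.075),(.075,.085),(.085,.1)):
            Q=P[(P[:,2]>lo)&(P[:,2]<hi)]
            if len(Q)>60:
                r=cv2.minAreaRect((Q[:,:2]*1000).astype(np.float32));print("  ",lo,len(Q),np.round(r[0],1),np.round(r[1],1),round(r[2],1))
    return c
E
python3 - <<'E'
from stamps import *
stamps()
go(474.5,224,405,11)
E
```

```text
blob [303.  71.] [ 286   44   34   55 1441] zmax 0.0828
   0.024 643 [473.5 226.8] [26.1 48.2] 18.8
   0.065 130 [473.6 226.2] [26.2 25.7] 8.0
   0.075 668 [473.7 226.4] [23.1 23.9] 57.8
blob [302. 140.] [ 271  129   63   25 1290] zmax 0.0774
   0.024 819 [486.3 162. ] [64.6 19.6] 11.9
   0.065 335 [486.2 161.9] [21.3 21.6] 56.2
   0.075 134 [486.7 161.6] [12.3 14.2] 74.7
blob [301. 200.] [ 283  180   37   43 1218] zmax 0.092
   0.024 501 [495.5 105.1] [39.6 30.3] 20.8
   0.075 180 [496.7 101.3] [25.3 25.2] 9.7
   0.085 437 [497.4 100.8] [22.4 21.5] 47.0
to (474.5, 224, 405, 11) shift [ 2.859  0.358 -0.008] turn [-0.     0.    -0.009] t 4.65
```

The oblong is at (473.6, 226.5), yaw 18.8°, and its block measures 26×48 as given. Going there.

Run:
```python
from h import *
go(473.6,226.5,229,10.6)
```

```text
to (473.6, 226.5, 229, 10.6) shift [2.926 0.348 4.392] turn [-0.     0.    -0.002] t 4.65
```

Request:
move_arm(commands=[[[1.5,0.17,0,0,0,0],[2.93,0.35,0,0,0,0],[2.93,0.35,0,0,0,0],[2.93,0.35,1.2,0,0,0],[2.93,0.35,2.4,0,0,0],[2.93,0.35,3.4,0,0,0],[2.93,0.35,4.1,0,0,0],[2.93,0.35,4.39,0,0,0],[2.93,0.35,4.39,0,0,0],[2.93,0.35,4.39,0,0,0],[2.93,0.35,4.39,0,0,0]]], claw=-1)

```text
time: 6.02
position: [0.4736, 0.2278, 0.2303]
tool_rot: [0.639, 0.769, 0.001, 0.001]
ft_force: [0.3, -0.3, 0.3]
grip_width: 0.087
grip_force: 0.0
```

Request:
move_arm(commands=[[[0,0,0,0,0,0],[0,0,0,0,0,0],[0,0,0,0,0,0],[0,0,0,0,0,0],[0,0,0,0,0,0],[0,0,0,0,0,0],[0,0,0,0,0,0],[0,0,0,0,0,0]]], claw=1, squeeze=12)

```text
time: 7.02
position: [0.4732, 0.2278, 0.2291]
tool_rot: [0.639, 0.769, -0.0, -0.0]
ft_force: [-0.5, -0.0, -0.1]
grip_width: 0.024
grip_force: 11.9
```

Request:
move_arm(commands=[[[0,0,-0.4,0,0,0],[0,0,-1.2,0,0,0],[0,0,-2.2,0,0,0],[0,0,-3.2,0,0,0],[0,0,-4.0,0,0,0],[0,0,-4.3,0,0,0],[0,0,-4.3,0,0,0],[0,0,-4.3,0,0,0]]])

```text
time: 8.02
position: [0.4727, 0.2276, 0.3999]
tool_rot: [0.639, 0.769, -0.001, -0.001]
ft_force: [-0.0, 0.7, -1.4]
grip_width: 0.0238
grip_force: 11.9
```

Run:
```python
from h import *
go(515,-136,401,10.6)
go(515,-136,222,85)
```

```text
to (515, -136, 401, 10.6) shift [-9.131 -0.632 -0.024] turn [-0.003  0.    -0.   ] t 8.03
to (515, -136, 222, 85) shift [-9.13  -0.619  4.451] turn [-0.003 -0.002 -1.299] t 8.03
```

Request:
move_arm(commands=[[[-0.9,-0.06,0,0,0,-0.14],[-1.8,-0.12,0,0,0,-0.28],[-2.8,-0.18,0,0,0,-0.43],[-3.8,-0.25,0,0,0,-0.58],[-4.8,-0.32,0,0,0,-0.73],[-5.8,-0.39,0,0,0,-0.88],[-6.8,-0.46,0,0,0,-1.03],[-7.7,-0.52,0,0,0,-1.17],[-8.5,-0.58,0,0,0,-1.26],[-9.13,-0.63,0,0,0,-1.3],[-9.13,-0.63,0,0,0,-1.3],[-9.13,-0.63,0,0,0,-1.3]]])

```text
time: 9.52
position: [0.5151, -0.1352, 0.4]
tool_rot: [0.043, 0.999, 0.001, -0.001]
ft_force: [-0.7, -1.0, -0.9]
grip_width: 0.0235
grip_force: 11.9
```

Run:
```python
from h import *
go(515,-136,224,85)
c=camera("side");cv2.imwrite("pics/s5.png",cv2.resize(c["pixels"][100:310,180:400],None,fx=2.5,fy=2.5))
```

```text
to (515, -136, 224, 85) shift [-0.011 -0.028  4.399] turn [ 0.002 -0.003  0.001] t 9.53
```

View pics/s5.png

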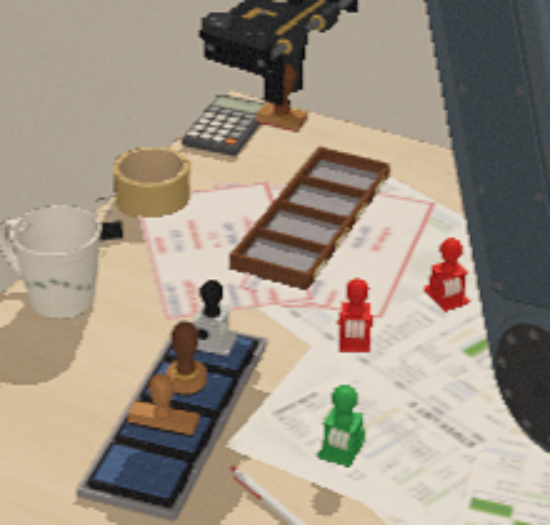

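The block hangs upright at crop (283,118) with its long side across the row. Lowering into the leftmost bay.

Request:
move_arm(commands=[[[0,0,0.9,0,0,0],[0,-0.02,1.8,0,0,0],[0,-0.02,2.7,0,0,0],[0,-0.02,3.4,0,0,0],[0,-0.02,3.9,0,0,0],[0,-0.02,4.15,0,0,0],[0,-0.02,4.3,0,0,0],[0,-0.02,4.4,0,0,0],[0,-0.02,4.4,0,0,0],[0,-0.02,4.4,0,0,0]]])

```text
time: 10.82
position: [0.5157, -0.1367, 0.2257]
tool_rot: [0.043, 0.999, -0.0, 0.0]
ft_force: [-0.6, 0.3, -0.7]
grip_width: 0.024
grip_force: 11.9
```

Request:
move_arm(commands=[[[0,0,0.04,0,0,0],[0,0,0.08,0,0,0],[0,0,0.08,0,0,0],[0,0,0.08,0,0,0]]])

```text
time: 11.32
position: [0.5155, -0.1366, 0.2221]
tool_rot: [0.043, 0.999, -0.0, 0.0]
ft_force: [-0.7, 0.8, 2.1]
grip_width: 0.024
grip_force: 11.8
```

Floor contact (+2 N). Releasing and lifting.

Request:
move_arm(commands=[[[0,0,0,0,0,0],[0,0,0,0,0,0],[0,0,0,0,0,0],[0,0,0,0,0,0]]], claw=-0.3)

```text
time: 11.82
position: [0.5155, -0.1366, 0.2219]
tool_rot: [0.043, 0.999, 0.0, -0.0]
ft_force: [-0.3, -0.3, 0.6]
grip_width: 0.0536
grip_force: 0.0
```

Request:
move_arm(commands=[[[0,0,-0.5,0,0,0],[0,0,-1.5,0,0,0],[0,0,-2.7,0,0,0],[0,0,-3.9,0,0,0],[0,0,-4.5,0,0,0],[0,0,-4.5,0,0,0],[0,0,-4.5,0,0,0]]])

```text
time: 12.7
position: [0.515, -0.1364, 0.4008]
tool_rot: [0.043, 0.999, 0.0, -0.001]
ft_force: [-1.0, 0.2, -0.1]
grip_width: 0.0566
grip_force: 0.0
```

Run:
```python
from h import *
go(486.4,161.8,401,11.8)
go(486.4,161.8,226,11.8)
```

```text
to (486.4, 161.8, 401, 11.8) shift [1.352e+00 7.365e+00 4.000e-03] turn [-1.000e-03 -2.000e-03  1.279e+00] t 12.7
to (486.4, 161.8, 226, 11.8) shift [1.342 7.361 4.379] turn [-1.000e-03 -2.000e-03  1.279e+00] t 12.7
```

Request:
move_arm(commands=[[[0.13,0.9,0,0,0,0.16],[0.27,1.8,0,0,0,0.32],[0.4,2.7,0,0,0,0.48],[0.55,3.6,0,0,0,0.64],[0.7,4.6,0,0,0,0.8],[0.85,5.5,0,0,0,0.96],[1.0,6.4,0,0,0,1.12],[1.35,7.37,0,0,0,1.279],[1.35,7.37,0,0,0,1.279],[1.35,7.37,0,0,0,1.279]]], claw=-1)

```text
time: 13.95
position: [0.4869, 0.1615, 0.4006]
tool_rot: [0.63, 0.777, -0.001, -0.001]
ft_force: [-0.3, -0.2, 1.1]
grip_width: 0.0868
grip_force: 0.0
```

Run:
```python
from h import *
go(486.4,161.8,226,11.8)
```

```text
to (486.4, 161.8, 226, 11.8) shift [1.100e-02 2.000e-03 4.366e+00] turn [-0.003  0.     0.002] t 13.95
```

Request:
move_arm(commands=[[[0,0,1.2,0,0,0],[0,0,2.4,0,0,0],[0,0,3.4,0,0,0],[0,0,4.1,0,0,0],[0,0,4.36,0,0,0],[0,0,4.36,0,0,0],[0,0,4.36,0,0,0]]])

```text
time: 14.82
position: [0.4876, 0.1615, 0.2285]
tool_rot: [0.631, 0.776, 0.001, 0.001]
ft_force: [0.7, 0.2, 0.7]
grip_width: 0.087
grip_force: 0.0
```

Request:
move_arm(commands=[[[0,0,0,0,0,0],[0,0,0,0,0,0],[0,0,0,0,0,0],[0,0,0,0,0,0],[0,0,0,0,0,0],[0,0,0,0,0,0],[0,0,0,0,0,0],[0,0,0,0,0,0]]], claw=1, squeeze=12)

```text
time: 15.82
position: [0.487, 0.1617, 0.2275]
tool_rot: [0.631, 0.776, -0.0, -0.0]
ft_force: [-0.5, -0.4, -0.6]
grip_width: 0.022
grip_force: 12.0
```

Request:
move_arm(commands=[[[0,0,-0.4,0,0,0],[0,0,-1.2,0,0,0],[0,0,-2.2,0,0,0],[0,0,-3.2,0,0,0],[0,0,-4.0,0,0,0],[0,0,-4.3,0,0,0],[0,0,-4.3,0,0,0],[0,0,-4.3,0,0,0]]])

```text
time: 16.82
position: [0.4864, 0.1617, 0.3984]
tool_rot: [0.631, 0.776, -0.001, -0.001]
ft_force: [-0.4, -0.0, -0.6]
grip_width: 0.0223
grip_force: 12.0
```

Run:
```python
from h import *
go(518.4,-198.3,400,3.1)
```

```text
to (518.4, -198.3, 400, 3.1) shift [-8.972 -1.058 -0.041] turn [-0.003 -0.     0.152] t 16.82
```

Request:
move_arm(commands=[[[-0.9,-0.1,0,0,0,0.02],[-1.9,-0.2,0,0,0,0.03],[-2.9,-0.3,0,0,0,0.05],[-3.9,-0.45,0,0,0,0.07],[-4.9,-0.57,0,0,0,0.09],[-5.9,-0.7,0,0,0,0.11],[-6.9,-0.82,0,0,0,0.13],[-7.9,-0.93,0,0,0,0.15],[-8.6,-1.0,0,0,0,0.152],[-8.97,-1.06,0,0,0,0.152],[-8.97,-1.06,0,0,0,0.152],[-8.97,-1.06,0,0,0,0.152]]])

```text
time: 18.32
position: [0.5186, -0.1971, 0.399]
tool_rot: [0.688, 0.726, 0.0, -0.001]
ft_force: [-0.3, 1.4, -0.8]
grip_width: 0.0224
grip_force: 12.0
```

Run:
```python
from h import *
go(518.4,-198.3,220.5,3.1)
```

```text
to (518.4, -198.3, 220.5, 3.1) shift [-0.037  0.     4.462] turn [-0.001 -0.002  0.001] t 18.32
```

Request:
move_arm(commands=[[[0,0,0.9,0,0,0],[-0.03,0,1.8,0,0,0],[-0.03,0,2.7,0,0,0],[-0.03,0,3.4,0,0,0],[-0.03,0,3.9,0,0,0],[-0.03,0,4.15,0,0,0],[-0.03,0,4.3,0,0,0],[-0.03,0,4.38,0,0,0],[-0.03,0,4.42,0,0,0],[-0.03,0,4.42,0,0,0],[-0.03,0,4.42,0,0,0]]])

```text
time: 19.7
position: [0.519, -0.1995, 0.2231]
tool_rot: [0.688, 0.726, 0.0, 0.0]
ft_force: [1.0, 0.1, -0.1]
grip_width: 0.0223
grip_force: 12.0
```

Request:
move_arm(commands=[[[0,0,0.03,0,0,0],[0,0,0.06,0,0,0],[0,0,0.06,0,0,0],[0,0,0.06,0,0,0]]])

```text
time: 20.2
position: [0.519, -0.1993, 0.2205]
tool_rot: [0.688, 0.726, 0.0, 0.0]
ft_force: [0.5, -0.2, 1.8]
grip_width: 0.0218
grip_force: 12.0
```

Contact. Releasing, lifting, and working out the round's move.

Request:
move_arm(commands=[[[0,0,0,0,0,0],[0,0,0,0,0,0],[0,0,0,0,0,0],[0,0,0,0,0,0]]], claw=-0.5)

```text
time: 20.7
position: [0.5189, -0.1993, 0.2203]
tool_rot: [0.688, 0.726, -0.0, -0.0]
ft_force: [-0.2, 1.4, 0.6]
grip_width: 0.0545
grip_force: 0.0
```

Request:
move_arm(commands=[[[0,0,-0.5,0,0,0],[0,0,-1.5,0,0,0],[0,0,-2.7,0,0,0],[0,0,-3.9,0,0,0],[0,0,-4.6,0,0,0],[0,0,-4.6,0,0,0],[0,0,-4.6,0,0,0]]])

```text
time: 21.58
position: [0.5184, -0.1991, 0.4033]
tool_rot: [0.688, 0.726, -0.0, -0.001]
ft_force: [0.4, -0.0, -1.0]
grip_width: 0.0653
grip_force: 0.0
```

Run:
```python
from h import *
go(497.3,100.6,403,10.6)
```

```text
to (497.3, 100.6, 403, 10.6) shift [ 7.509 -0.123  0.017] turn [-0.002 -0.001 -0.131] t 21.57
```

Request:
move_arm(commands=[[[1.2,-0.02,0,0,0,-0.03],[2.5,-0.04,0,0,0,-0.06],[3.8,-0.06,0,0,0,-0.09],[5.1,-0.08,0,0,0,-0.12],[6.4,-0.1,0,0,0,-0.131],[7.51,-0.12,0,0,0,-0.131],[7.51,-0.12,0,0,0,-0.131],[7.51,-0.12,0,0,0,-0.131]]], claw=-1)

```text
time: 22.58
position: [0.4978, 0.1001, 0.4031]
tool_rot: [0.639, 0.77, -0.001, -0.001]
ft_force: [0.6, 0.0, -0.0]
grip_width: 0.0867
grip_force: 0.0
```

Run:
```python
from h import *
go(497.3,100.6,237,10.6)
```

```text
to (497.3, 100.6, 237, 10.6) shift [1.500e-02 1.000e-03 4.153e+00] turn [-0.003  0.     0.001] t 22.57
```

Request:
move_arm(commands=[[[0,0,1.2,0,0,0],[0,0,2.4,0,0,0],[0,0,3.4,0,0,0],[0,0,4.0,0,0,0],[0,0,4.18,0,0,0],[0,0,4.18,0,0,0],[0,0,4.18,0,0,0]]])

```text
time: 23.45
position: [0.4985, 0.1, 0.2381]
tool_rot: [0.639, 0.769, 0.001, 0.001]
ft_force: [0.8, 0.3, -0.2]
grip_width: 0.0872
grip_force: 0.0
```

Request:
move_arm(commands=[[[0,0,0,0,0,0],[0,0,0,0,0,0],[0,0,0,0,0,0],[0,0,0,0,0,0],[0,0,0,0,0,0],[0,0,0,0,0,0],[0,0,0,0,0,0],[0,0,0,0,0,0]]], claw=1, squeeze=12)

```text
time: 24.45
position: [0.4979, 0.1004, 0.2371]
tool_rot: [0.639, 0.769, -0.0, -0.0]
ft_force: [0.0, 0.7, 1.0]
grip_width: 0.0268
grip_force: 12.0
```

Request:
move_arm(commands=[[[0,0,-0.4,0,0,0],[0,0,-1.2,0,0,0],[0,0,-2.2,0,0,0],[0,0,-3.2,0,0,0],[0,0,-4.0,0,0,0],[0,0,-4.2,0,0,0],[0,0,-4.2,0,0,0],[0,0,-4.2,0,0,0]]])

```text
time: 25.45
position: [0.4974, 0.1003, 0.4038]
tool_rot: [0.639, 0.769, -0.001, -0.001]
ft_force: [-0.8, 0.0, -1.3]
grip_width: 0.0259
grip_force: 12.0
```

Run:
```python
from h import *
go(521.8,-260.3,403,3.1)
```

```text
to (521.8, -260.3, 403, 3.1) shift [-8.974 -1.058  0.018] turn [-0.003 -0.     0.131] t 25.45
```

Request:
move_arm(commands=[[[-0.9,-0.1,0,0,0,0.02],[-1.9,-0.2,0,0,0,0.03],[-2.9,-0.3,0,0,0,0.05],[-3.9,-0.45,0,0,0,0.07],[-4.9,-0.57,0,0,0,0.09],[-5.9,-0.7,0,0,0,0.11],[-6.9,-0.82,0,0,0,0.13],[-7.9,-0.93,0,0,0,0.131],[-8.6,-1.0,0,0,0,0.131],[-8.99,-1.06,0,0,0,0.131],[-8.99,-1.06,0,0,0,0.131],[-8.99,-1.06,0,0,0,0.131]]])

```text
time: 26.95
position: [0.5222, -0.2598, 0.4046]
tool_rot: [0.688, 0.726, 0.0, -0.001]
ft_force: [-0.7, 0.2, -1.2]
grip_width: 0.0263
grip_force: 12.0
```

Run:
```python
from h import *
go(521.8,-260.3,230.1,3.1)
```

```text
to (521.8, -260.3, 230.1, 3.1) shift [-0.02  -0.005  4.362] turn [-0.001 -0.002  0.001] t 26.95
```

Request:
move_arm(commands=[[[0,0,0.9,0,0,0],[0,0,1.8,0,0,0],[0,0,2.7,0,0,0],[0,0,3.4,0,0,0],[0,0,3.9,0,0,0],[0,0,4.1,0,0,0],[0,0,4.22,0,0,0],[0,0,4.3,0,0,0],[0,0,4.32,0,0,0],[0,0,4.32,0,0,0],[0,0,4.32,0,0,0]]])

```text
time: 28.32
position: [0.5225, -0.261, 0.2327]
tool_rot: [0.688, 0.726, 0.0, 0.0]
ft_force: [-1.0, 0.7, 0.9]
grip_width: 0.0264
grip_force: 12.0
```

Request:
move_arm(commands=[[[0,0,0.03,0,0,0],[0,0,0.06,0,0,0],[0,0,0.06,0,0,0],[0,0,0.06,0,0,0]]])

```text
time: 28.82
position: [0.5224, -0.261, 0.2301]
tool_rot: [0.688, 0.726, -0.0, 0.0]
ft_force: [-0.4, -0.0, 1.4]
grip_width: 0.0263
grip_force: 12.0
```

Request:
move_arm(commands=[[[0,0,0,0,0,0],[0,0,0,0,0,0],[0,0,0,0,0,0],[0,0,0,0,0,0]]], claw=-0.5)

```text
time: 29.32
position: [0.5224, -0.2609, 0.2299]
tool_rot: [0.688, 0.726, -0.0, -0.0]
ft_force: [0.1, -0.4, 0.8]
grip_width: 0.0583
grip_force: 0.0
```

Request:
move_arm(commands=[[[0,0,-0.5,0,0,0],[0,0,-1.5,0,0,0],[0,0,-2.7,0,0,0],[0,0,-3.9,0,0,0],[0,0,-4.5,0,0,0],[0,0,-4.5,0,0,0],[0,0,-4.5,0,0,0]]])

```text
time: 30.2
position: [0.5219, -0.2606, 0.4086]
tool_rot: [0.688, 0.726, -0.0, -0.001]
ft_force: [-0.5, 0.3, -0.3]
grip_width: 0.0655
grip_force: 0.0
```

Run:
```python
from h import *
go(504.3,36.0,410,10.6)
```

```text
to (504.3, 36.0, 410, 10.6) shift [ 7.427 -0.041 -0.022] turn [-0.002 -0.002 -0.131] t 30.2
```

Request:
move_arm(commands=[[[1.2,-0.01,0,0,0,-0.03],[2.5,-0.02,0,0,0,-0.06],[3.8,-0.02,0,0,0,-0.09],[5.1,-0.03,0,0,0,-0.12],[6.4,-0.04,0,0,0,-0.131],[7.44,-0.04,0,0,0,-0.131],[7.44,-0.04,0,0,0,-0.131],[7.44,-0.04,0,0,0,-0.131]]], claw=-1)

```text
time: 31.2
position: [0.5047, 0.036, 0.4088]
tool_rot: [0.639, 0.77, -0.001, -0.001]
ft_force: [-0.1, -0.2, -0.5]
grip_width: 0.0869
grip_force: 0.0
```

Run:
```python
from h import *
c=np.load("w4.npz");W=world(c);P=W[150:210,280:340].reshape(-1,3);P=P[P[:,2]>.03]
print(np.histogram(P[:,2],np.arange(.03,.1,.004)))
go(504.3,36.0,247,10.6)
```

```text
(array([  7,   6,  13,  22,  44,  10, 217, 140,   0,   0,   0,   0,  10,
        20, 127, 376,  58]), array([0.03 , 0.034, 0.038, 0.042, 0.046, 0.05 , 0.054, 0.058, 0.062,
       0.066, 0.07 , 0.074, 0.078, 0.082, 0.086, 0.09 , 0.094, 0.098]))
to (504.3, 36.0, 247, 10.6) shift [ 2.000e-03 -0.000e+00  4.044e+00] turn [-0.002 -0.     0.001] t 31.2
```

The frame tops out near 58 mm and the fingertips will be at 65 mm, so they clear it.

Request:
move_arm(commands=[[[0,0,1.2,0,0,0],[0,0,2.4,0,0,0],[0,0,3.4,0,0,0],[0,0,3.9,0,0,0],[0,0,4.06,0,0,0],[0,0,4.06,0,0,0],[0,0,4.06,0,0,0]]])

```text
time: 32.08
position: [0.5052, 0.0358, 0.2484]
tool_rot: [0.639, 0.769, 0.0, 0.001]
ft_force: [0.1, 0.7, -0.0]
grip_width: 0.0869
grip_force: 0.0
```

Request:
move_arm(commands=[[[0,0,0,0,0,0],[0,0,0,0,0,0],[0,0,0,0,0,0],[0,0,0,0,0,0],[0,0,0,0,0,0],[0,0,0,0,0,0],[0,0,0,0,0,0],[0,0,0,0,0,0]]], claw=1, squeeze=15)

```text
time: 33.08
position: [0.5047, 0.0362, 0.2475]
tool_rot: [0.639, 0.769, -0.0, -0.0]
ft_force: [0.2, 0.2, -0.2]
grip_width: 0.0238
grip_force: 15.0
```

Request:
move_arm(commands=[[[0,0,-0.4,0,0,0],[0,0,-1.2,0,0,0],[0,0,-2.2,0,0,0],[0,0,-3.2,0,0,0],[0,0,-4.0,0,0,0],[0,0,-4.2,0,0,0],[0,0,-4.2,0,0,0],[0,0,-4.2,0,0,0]]])

```text
time: 34.08
position: [0.5042, 0.0362, 0.414]
tool_rot: [0.639, 0.769, -0.001, -0.001]
ft_force: [0.0, 0.1, -1.9]
grip_width: 0.0235
grip_force: 15.0
```

Run:
```python
from h import *
go(525.2,-322.9,413,3.1)
```

```text
to (525.2, -322.9, 413, 3.1) shift [-8.921 -1.135  0.018] turn [-0.003 -0.001  0.131] t 34.08
```

Request:
move_arm(commands=[[[-0.9,-0.1,0,0,0,0.02],[-1.9,-0.2,0,0,0,0.03],[-2.9,-0.3,0,0,0,0.05],[-3.9,-0.45,0,0,0,0.07],[-4.9,-0.6,0,0,0,0.09],[-5.9,-0.73,0,0,0,0.11],[-6.9,-0.87,0,0,0,0.13],[-7.9,-1.0,0,0,0,0.131],[-8.6,-1.1,0,0,0,0.131],[-8.92,-1.13,0,0,0,0.131],[-8.92,-1.13,0,0,0,0.131],[-8.92,-1.13,0,0,0,0.131]]])

```text
time: 35.58
position: [0.5259, -0.3216, 0.415]
tool_rot: [0.687, 0.726, 0.0, -0.001]
ft_force: [0.6, 0.6, -0.6]
grip_width: 0.0237
grip_force: 15.0
```

Run:
```python
from h import *
go(525.2,-322.9,240.5,3.1)
```

```text
to (525.2, -322.9, 240.5, 3.1) shift [-0.039 -0.014  4.362] turn [-0.001 -0.002  0.001] t 35.58
```

Request:
move_arm(commands=[[[0,0,0.9,0,0,0],[0,0,1.8,0,0,0],[0,0,2.7,0,0,0],[0,0,3.4,0,0,0],[0,0,3.9,0,0,0],[0,0,4.1,0,0,0],[0,0,4.22,0,0,0],[0,0,4.3,0,0,0],[0,0,4.32,0,0,0],[0,0,4.32,0,0,0],[0,0,4.32,0,0,0]]])

```text
time: 36.95
position: [0.526, -0.323, 0.2431]
tool_rot: [0.688, 0.726, 0.0, 0.0]
ft_force: [0.0, 0.1, -0.9]
grip_width: 0.0236
grip_force: 15.0
```

Request:
move_arm(commands=[[[0,0,0.03,0,0,0],[0,0,0.06,0,0,0],[0,0,0.06,0,0,0],[0,0,0.06,0,0,0]]])

```text
time: 37.45
position: [0.526, -0.3228, 0.2406]
tool_rot: [0.688, 0.726, -0.0, 0.0]
ft_force: [0.2, 0.0, 1.4]
grip_width: 0.0236
grip_force: 15.0
```

Request:
move_arm(commands=[[[0,0,0,0,0,0],[0,0,0,0,0,0],[0,0,0,0,0,0],[0,0,0,0,0,0]]], claw=-0.5)

```text
time: 37.95
position: [0.526, -0.3228, 0.2402]
tool_rot: [0.688, 0.726, -0.0, -0.0]
ft_force: [0.1, 0.2, -0.7]
grip_width: 0.0561
grip_force: 0.0
```

Request:
move_arm(commands=[[[0,0,-0.5,0,0,0],[0,0,-1.5,0,0,0],[0,0,-2.7,0,0,0],[0,0,-3.9,0,0,0],[0,0,-4.5,0,0,0],[0.5,0,-4.5,0,0,0],[0.5,0,-4.5,0,0,0],[0.5,0,-4.5,0,0,0]]])

```text
time: 38.95
position: [0.5246, -0.3021, 0.4186]
tool_rot: [0.687, 0.726, -0.0, -0.002]
ft_force: [0.2, -0.2, -0.6]
grip_width: 0.0658
grip_force: 0.0
```

Run:
```python
from stamps import *
c=stamps();cv2.imwrite("pics/w9.png",c["pixels"])
c=camera("side");cv2.imwrite("pics/s9.png",cv2.resize(c["pixels"][100:310,180:400],None,fx=2.5,fy=2.5))
```

```text
blob [289.  14.] [275   0  30  34 791] zmax 0.0766
   0.024 74 [ 516.9 -142.3] [17.2  7.2] 8.8
   0.065 655 [ 516.2 -139.3] [25.9 20.7] 2.3
blob [308. 165.] [ 249    0   88  233 2269] zmax 0.0886
   0.024 1370 [ 524.1 -234.9] [ 93.  241.9] 1.8
   0.075 260 [ 525.7 -322.3] [24.1 23.8] 28.4
   0.085 227 [ 526.3 -322.6] [17.5 17.2] 2.4
blob [286.  87.] [259  73  53  27 696] zmax 0.0718
   0.024 217 [ 515.  -199.5] [54.8 18.2] 1.8
   0.055 164 [ 518.7 -199.3] [21.8 22.2] 17.6
   0.065 313 [ 518.7 -199.2] [18.1 17.9] 35.6
blob [288. 148.] [271 131  35  36 912] zmax 0.0848
   0.024 312 [ 521.7 -261. ] [37.5 38.1] 3.2
   0.065 76 [ 521.7 -260.5] [25.1 25.7] 3.2
   0.075 523 [ 522.1 -260.7] [24.1 24. ] 20.9
```

View pics/s9.png

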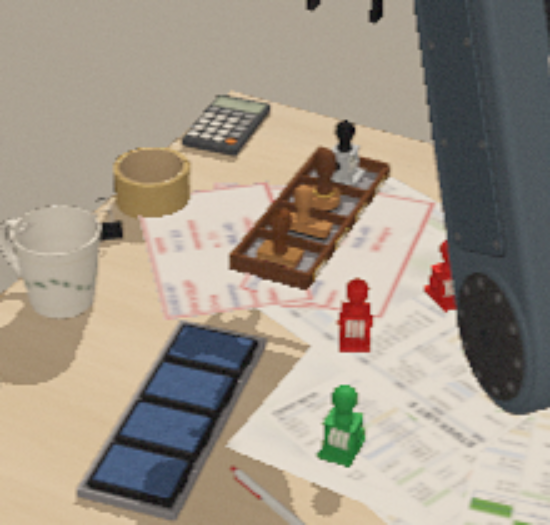

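The picture shows all four stamps upright in their bays: oblong (282,250), long (310,218), round (325,190) and dater (345,165). Their measured centres are within about 3 mm of the bay centres, and the gripper is clear.

```bash
python3 -c "
from rig import *
print(hand_in())"
```

```text
the job is handed in; nothing more can be done
None
```

The four stamps stand upright in the rack in their original left-to-right order (oblong, long, round, dater), each within about 3 mm of its bay's centre; the job was handed in at about 39 s on the robot's clock, and no verdict was returned.

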